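Square up slate labels and hold the jig's clamp down

ROBOT

A 6-joint arm with a two-finger parallel gripper is mounted at the origin on a cart in front of the work surface, level with it; the furniture and walls round the work are solid. World frame = base frame: x ahead of the robot, y to its left, z up, the work surface at z = 0. Lengths are in m, angles in degrees, forces in N, time in s.
With the tool pointing down it reaches from about 0.4 to 0.825 m from the base axis. Payload 7 kg.
Tool frame: the origin (TCP) lies on the centre line of the jaws, within the pads' length; the fingertips stand 14 mm ahead of it and the grasp point (between the pads) lies 5 mm behind it; z points along the fingers, y is the line along which they close (so a half turn about z gives the same grasp; the last joint's range is limited). The gripper opens to 88 mm and grips with 3 to 60 N. Pads are 19 mm wide; open, the fingers measure 130 mm over their backs; the gripper's body (78 mm by 193 mm) begins 47 mm behind the grasp point.
Start: joints at [91.507, 20.546, 0.682, 0, -70.136, -16.507], TCP at [0.175, 0.652, 0.241] pointing down, gripper open.
Joint ranges: [-176.03, 176.03], [-82.01, 121.73], [-58.28, 71.71], [-173.87, 95.51], [-174.79, -0.11], [-173.66, 173.66]. Speed limits (degrees/s): [136.94, 136.94, 172.46, 180, 180, 180].

INTERFACE

Orientations are given as [roll, pitch, yaw] about the fixed x, y, z axes, in that order (R = Rz(yaw) Ry(pitch) Rx(roll)).
In Python, from plant import r gives the robot as it stands.
- The arm moves only by the tool send_rows, never from a script. Its argument "steps" is a list of rows, each an object with "dp": the shift along the tool's x, y, z in mm, a list of three; "roll": the turn about the tool's z in rad; "jaw": the opening in per cent of the stroke, from 0 (shut) to 100 (fully open). In form: [{"dp": [tx, ty, tz], "roll": roll, "jaw": jaw}, ...]. A call has 1 to 5 rows; each row is the pose to reach, as a shift and turn from the pose commanded when the call began, along the tool's axes at that moment; what a row does not reach only later rows make up. A row lasts 1/8 s, in which the tool goes at most 62.5 mm and 10.7 degrees, less where a joint would pass 70% of its speed; a pose out of reach is approached as far as the arm can. A call with a gripper value outside its range is refused whole. The fingers move at their own pace and stop on an object; "newtons" is the grip in N (left out, the last holds). Time passes only in rows, so rows that repeat a pose let the fingers close. It gives the time, the measured TCP pose, the force, the opening and the grip force at its end, in the units of the state.
- r.get_state(): the state, without advancing time (a new reading comes with each control period).
- r.capture(name): name is "scene" or "side" or "wrist"; returns a dict with "image" (384x512x3 uint8, blue, green, red), "K" (3x3 intrinsics, pixels), "rvec" (rotation vector, rad) and "tvec" (3), from world to camera coordinates, as OpenCV has them. Camera axes: x right, y down, z forward; pixel columns grow to the right and rows downward; lengths in m; the calibration is good to about 2 mm. A picture is of the moment at which its call begins. There is no depth.
- r.close_job(): hands the job in; it is judged then, once.
The state is a dict: "time_s": time; "joints": joint angles; "qd": joint speeds; "joint_torque": joint torques, N m; "tcp_pos": TCP position; "eef_rot": TCP orientation; "contact_force": force on the tool from outside, world axes, zero at the start; "moment": the same for the moment, N m; "gripper_width": finger opening in m; "gripper_force": force on a finger pad.
Only numpy, scipy, OpenCV 4.12 (cv2) and the standard library are available. Lean on these libraries where they do the work, as an engineer would, in place of code of your own. Each camera call takes 0.05 s, during which the arm holds its last target. There are 200 camera calls.

TASK

Three slate label blanks lie in an untidy pile in the drilling jig: with the clamp still up, tap them square until all three lie in one neat stack, flush against both the back fence and the side fence. Then press the spring-loaded clamp knob 16 mm down, so that its foot grips the stack, and keep it there for the drilling: finish while still holding the knob pressed down at that depth. Leave the other things on the bench alone.

Things in the scene. Friction and masses are not known exactly. Their poses are not given: they have to be found in the camera images.
- jig: drilling jig fixed to the bench: 12 mm plywood base with two low aluminium fences and a clamp tower behind the back one. Origin: at bench height under the centre of the squared-up stack (all slate centres at x = y = 0); +x runs to the back fence, +y to its left, z up. Base: x -90 to +115, y -56 to +84 mm; the slates lie on it at z = 12 mm; its front and left sides are open.
- jig_corner (a point): inside corner of the two fences, on the plywood, at (50, -40, 12) mm in the jig's frame. Inner face of the back fence: plane x = 50 mm (y -56 to +36 mm), of the right-hand side fence: y = -40 mm (x -50 to +62 mm); both fences are 12 mm thick with tops 34 mm above the bench. A skewed slate can wedge here by friction: repeated taps near both ends of its edge, up to about 18 N, free it.
- jig_tower (a point): centre of the top of the grey clamp tower (steel bush), 94 mm above the bench, under the knob; the tower covers x 64 to 108, y -55 to +5 mm in the jig's frame
- clamp (a joint): travel in m of the sprung clamp plunger (knob, arm and foot together), straight down: 0 = up at rest, 0.024 = bottomed. It springs back up when let go. It resists with about 4 N at first touch, about 7 N at 10 mm, where the foot meets a stack of three slates, about 14 N at 16 mm and about 20 N at 24 mm.
- knob_top (a point): top of the black round palm knob on top of the clamp tower, 42 mm wide with a flat top 36 mm across; this point: centre of its top face, 144 mm above the bench when up, at x = +86 mm, y = -25 mm in the jig's frame; pushed straight down
- clamp_foot: round rubber foot, 18 mm wide, on the plunger's arm over the back fence, at x = 34, y = -25 mm in the jig's frame; origin: centre of its underside, 40 mm above the bench when up (10 mm above the stack). Arm and stem cover x 24 to 96, y -34 to -16 mm, up to z = 88 mm. The foot gives on its own spring (0.6 N per mm), so the knob can be pushed on after it meets the stack.
- slate_1_c (a point): centre of the lowest of three equal dark grey slate label blanks, 100 (its x) x 80 (its y) x 6 mm, about 130 g, which start in an untidy pile on the jig's base, each 10 to 24 mm short of both fences and turned up to 0.10 rad; half-way up its thickness; its x axis lies along the jig's x when squared up
- slate_2_c (a point): centre of the middle of three equal dark grey slate label blanks, 100 (its x) x 80 (its y) x 6 mm, about 130 g, which start in an untidy pile on the jig's base, each 10 to 24 mm short of both fences and turned up to 0.10 rad; half-way up its thickness; its x axis lies along the jig's x when squared up
- slate_3_c (a point): centre of the top of three equal dark grey slate label blanks, 100 (its x) x 80 (its y) x 6 mm, about 130 g, which start in an untidy pile on the jig's base, each 10 to 24 mm short of both fences and turned up to 0.10 rad; half-way up its thickness; its x axis lies along the jig's x when squared up
- tape_measure: yellow steel tape measure in its case, 38 x 82 x 64 mm, standing on the bench right of the jig; origin at the centre of its underside. A bystander.
- clay_pot_4: small terracotta flower pot, 74 mm wide and 65 mm tall, standing on the bench right of the jig; origin at the centre of its underside. A bystander.
- label_bundle: bundle of wooden plant labels, 27 x 156 x 19 mm, lying on the bench left of the jig; origin at the centre of its underside. A bystander.

How it is judged (in metres and radians):
On the way:
1. all three slates are stacked flush against both fences while the clamp is still up (x of slate_1_c in the frame of jig between -0.003 and 0.003 m and y of slate_1_c in the frame of jig between -0.003 and 0.003 m and angle between the x axis of each of slate_1_c, slate_2_c, slate_3_c and the x axis of jig, either way round below 0.04 rad and angle between each of slate_1_c, slate_2_c, slate_3_c's own z axis and vertical below 0.06 rad and z of each of slate_1_c, slate_2_c, slate_3_c in the frame of jig below 0.03 m and x of slate_2_c in the frame of jig between -0.003 and 0.003 m and y of slate_2_c in the frame of jig between -0.003 and 0.003 m and x of slate_3_c in the frame of jig between -0.003 and 0.003 m and y of slate_3_c in the frame of jig between -0.003 and 0.003 m and value of joint clamp below 0.003 m), for 0.2 s.
At the end, for the whole second after the job is handed in: The robot still presses the knob (more than 3 N) with the clamp 16 mm down (12 to 20 mm accepted) and its foot pressing on the stack (more than 1 N); all three slates lie flat, stacked, each within 3 mm of flush with both fences and square to them within 0.04 rad (x of slate_1_c in the frame of jig between -0.003 and 0.003 m and y of slate_1_c in the frame of jig between -0.003 and 0.003 m and angle between the x axis of each of slate_1_c, slate_2_c, slate_3_c and the x axis of jig, either way round below 0.04 rad and angle between each of slate_1_c, slate_2_c, slate_3_c's own z axis and vertical below 0.06 rad and z of each of slate_1_c, slate_2_c, slate_3_c in the frame of jig below 0.03 m and x of slate_2_c in the frame of jig between -0.003 and 0.003 m and y of slate_2_c in the frame of jig between -0.003 and 0.003 m and x of slate_3_c in the frame of jig between -0.003 and 0.003 m and y of slate_3_c in the frame of jig between -0.003 and 0.003 m and value of joint clamp between 0.012 and 0.02 m and contact force between any of slate_1, slate_2, slate_3 and clamp_foot above 1 N and contact force between any of the fingers, the arm and clamp above 3 N); the arm keeps its last pose, push and grip.
It fails at once if the tape measure is shifted by more than 20 mm (distance of tape_measure from where it was at the start of the episode above 0.02 m).
It fails at once if the clay pot is shifted by more than 20 mm (distance of clay_pot_4 from where it was at the start of the episode above 0.02 m).
It fails at once if the label bundle is shifted by more than 20 mm (distance of label_bundle from where it was at the start of the episode above 0.02 m).
It also fails if it takes over 72 s, if anything falls off the work surface, if the arm or the gripper's body presses on something with over 40 N, if the wrist force passes 120 N, or if a joint passes its speed limit or range.

## Working session

There is one attempt and no reset: what is moved stays moved. The work goes in short steps, Python scripts to look and compute and a tool call to move; the robot and the scene stay as the last step left them, time stands still between calls to the robot, and variables do not carry over. Pictures are saved under pics/ and viewed, at most 10 in all, crops included, and the job is handed in when it is done.

Besides the shell and the picture viewer there is one more tool, called after "Emit:" as name(argument=value, ...), one argument or row to a line, values as JSON. send_rows: Moves the arm, as the interface text tells. Its arguments: {"type":"object","properties":{"steps":{"type":"array","items":{"type":"object","properties":{"dp":{"type":"array","items":{"type":"number"}},"roll":{"type":"number"},"jaw":{"type":"number"}}}},"newtons":{"type":"number"}},"required":["steps"]}

```bash
ls; mkdir -p pics
python3 - <<'E'
from plant import r
import cv2,numpy as np
s=r.get_state();print(s)
for n in("scene","side","wrist"):
    c=r.capture(n);cv2.imwrite(f"pics/{n}0.png",c["image"]);np.savez(f"pics/{n}0.npz",**c)
    R=cv2.Rodrigues(c["rvec"])[0];print(n,c["K"].tolist(),(-R.T@np.ravel(c["tvec"])).round(3),R[2].round(2))
a=cv2.imread("pics/scene0.png");b=cv2.imread("pics/side0.png")
E
```

```text
pics
{'time_s': 0.0, 'joints': array([ 9.15058563e+01,  2.05923354e+01,  6.33751499e-01, -2.17928716e-02,
       -7.01347213e+01, -1.65065845e+01]), 'qd': array([-0.08302671, -0.02880505, -0.04698905,  0.0021036 ,  0.01093751,
       -0.00932746]), 'joint_torque': array([-5.05669523e-04, -5.82726645e+01,  2.93059945e+01,  6.99714527e+00,
        6.96104922e-03, -1.46141033e-04]), 'tcp_pos': array([0.17460804, 0.65154444, 0.23960707]), 'eef_rot': array([ 1.79904719e+02, -6.87099997e-03, -1.50081446e+01]), 'contact_force': array([-0.13172939, -1.12421904, -0.69271033]), 'moment': array([ 0.01307787, -0.01570498, -0.06066602]), 'gripper_force': 0.0, 'gripper_width': 0.08770829299233049}
scene [[432.4432963039728, 0.0, 252.93160408292874], [0.0, 432.4432963039728, 184.7051600091597], [0.0, 0.0, 1.0]] [-0.263 -0.433  1.254] [ 0.5   0.4  -0.76]
side [[452.34184392991386, 0.0, 254.22591261261005], [0.0, 452.34184392991386, 192.45824823430445], [0.0, 0.0, 1.0]] [0.534 1.277 0.779] [-0.02 -0.86 -0.51]
wrist [[314.1183956626726, 0.0, 250.64783718547469], [0.0, 314.1183956626726, 194.11824927016988], [0.0, 0.0, 1.0]] [0.252 0.632 0.382] [-0.28  0.08 -0.96]
```

View pics/scene0.png

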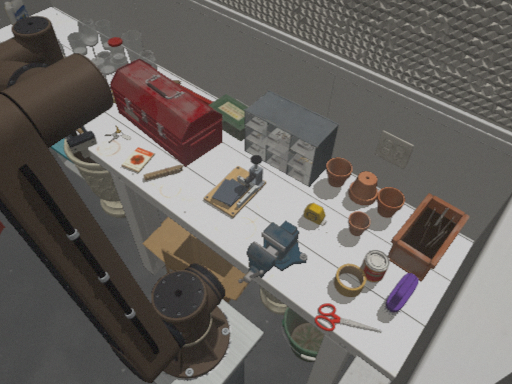

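View pics/wrist0.png

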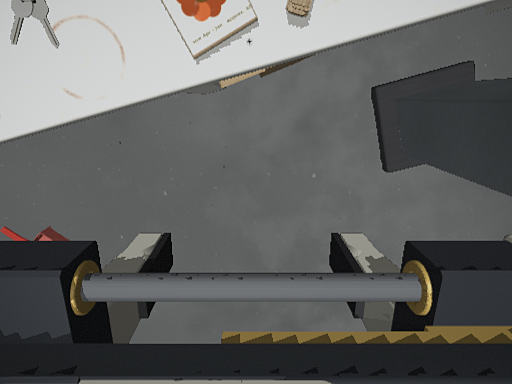

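View pics/side0.png

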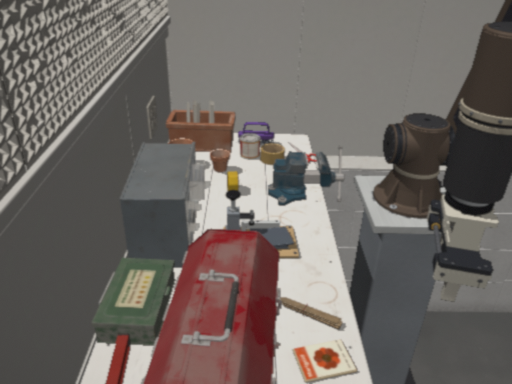

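Scene picture: the jig is at about (235,190), with the black knob at (256,159) and the dark slates at (230,190). The label bundle is at (163,173), the tape at (315,212) and the pot at (358,224). The wrist camera shows the fingers along its bottom edge and doesn't see the jig yet.

```bash
cat > h.py <<'E'
import numpy as np,cv2
from plant import r
def load(n):
    return dict(np.load(f"pics/{n}.npz"))
def ray(c,uv,z):
    R=cv2.Rodrigues(c["rvec"])[0];o=-R.T@np.ravel(c["tvec"])
    uv=np.atleast_2d(np.array(uv,float))
    d=np.c_[(uv-c["K"][:2,2])/np.diag(c["K"])[:2],np.ones(len(uv))]@R
    return o+d*((z-o[2])/d[:,2])[:,None]
def proj(c,P):
    return cv2.projectPoints(np.atleast_2d(np.array(P,float)),c["rvec"],c["tvec"],c["K"],None)[0].reshape(-1,2)
def snap(n,name):
    c=r.capture(name);cv2.imwrite(f"pics/{n}.png",c["image"]);np.savez(f"pics/{n}.npz",**c);return c
def crop(n,x0,y0,x1,y1,k):
    a=cv2.imread(f"pics/{n}.png")[y0:y1,x0:x1];cv2.imwrite(f"pics/{n}_c.png",cv2.resize(a,None,fx=k,fy=k,interpolation=cv2.INTER_CUBIC))
E
python3 - <<'E'
from h import *
c=load("scene0")
print("knob",ray(c,[256,159],.144),"base",ray(c,[[204,194],[236,214],[266,182],[236,168]],.012),"bundle",ray(c,[163,173],.01),"tape",ray(c,[315,212],.03),"pot",ray(c,[358,224],.03))
crop("scene0",195,145,275,220,8)
E
```

```text
knob [[0.56899996 0.21863858 0.144     ]] base [[0.40647458 0.33020258 0.012     ]
 [0.41333838 0.18018951 0.012     ]
 [0.59946082 0.19149351 0.012     ]
 [0.58044706 0.3250397  0.012     ]] bundle [[0.38150372 0.52329898 0.01      ]] tape [[ 0.58920312 -0.03614214  0.03      ]] pot [[ 0.64216254 -0.17923633  0.03      ]]
```

View pics/scene0_c.png

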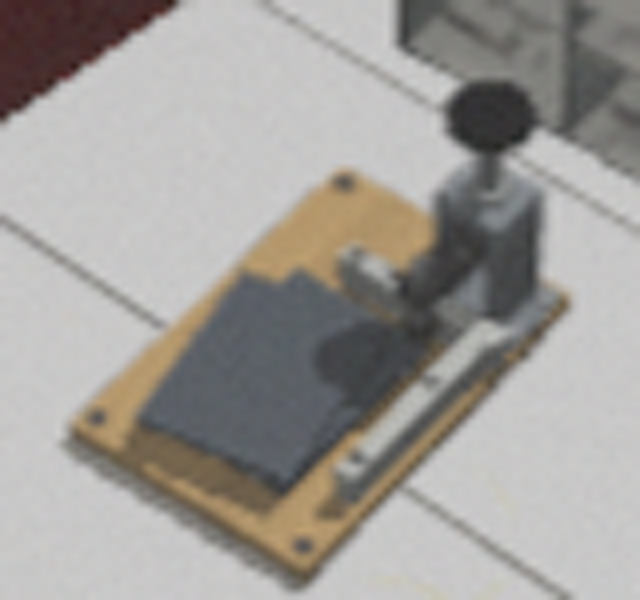

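The crop shows the base corners at about (72,432), (303,575), (568,297) and (345,172), and the knob at (490,115). The slates are fanned out about 15 mm from the fences.

```bash
cat >> h.py <<'E'
def fit2(J,W):
    "rigid 2D fit W = R J + t -> (t, yaw deg, residuals mm)"
    J=np.array(J,float);W=np.array(W,float)[:,:2];a=J-J.mean(0);b=W-W.mean(0)
    th=np.arctan2((a[:,0]*b[:,1]-a[:,1]*b[:,0]).sum(),(a*b).sum())
    R=np.array([[np.cos(th),-np.sin(th)],[np.sin(th),np.cos(th)]]);t=W.mean(0)-R@J.mean(0)
    return t,np.degrees(th),((J@R.T+t-W)*1e3).round(1)
E
python3 - <<'E'
from h import *
c=load("scene0")
px=np.array([[72,430],[303,573],[568,297],[345,172]])/8+[195,145]
W=ray(c,px,.012);K=ray(c,np.array([490,112])/8+[195,145],.144)
print(fit2(np.array([[-90,84],[-90,-56],[115,-56],[115,84],[86,-25]])/1e3,np.r_[W,K]))
print("toolbox bottom",ray(c,[[190,157],[219,140],[118,100]],0.0),"cab",ray(c,[[249,137],[317,178]],0.0))
a,b=np.array([.175,.652]),np.array([.40,.24]);t=np.radians(-15);d=b-a
print("tool shift",d@[np.cos(t),np.sin(t)],d@[np.sin(t),-np.cos(t)])
E
```

```text
(array([0.48277462, 0.23822693]), np.float64(2.8548893974616023), array([[-1.6,  2.9],
       [-1.9, -3.3],
       [ 1.4, -3.1],
       [ 1.7,  4. ],
       [ 0.3, -0.4]]))
toolbox bottom [[0.51491743 0.51197011 0.        ]
 [0.66194161 0.48930217 0.        ]
 [0.55896706 1.01181077 0.        ]] cab [[0.75627978 0.40576742 0.        ]
 [0.7505316  0.05964834 0.        ]]
tool shift 0.32396675749727893 0.339727155283029
```

Emit:
send_rows(
  steps=[
    {"dp": [40,40,-30],"roll": -0.1,"jaw": 60},
    {"dp": [80,84,-60],"roll": -0.2,"jaw": 40},
    {"dp": [120,128,-60],"roll": -0.31,"jaw": 40},
    {"dp": [160,170,-60],"roll": -0.31,"jaw": 40},
    {"dp": [200,212,-60],"roll": -0.31,"jaw": 40},
  ],
)

```text
time_s: 0.78
tcp_pos: [0.3136, 0.3935, 0.3007]
eef_rot: [-180.0, -0.0, 2.8]
contact_force: [1.3, 1.0, -0.3]
gripper_width: 0.0428
gripper_force: 0.0
```

Run:
```python
from h import *
s=r.get_state();print(s["time_s"],s["tcp_pos"],s["eef_rot"],s["contact_force"],s["gripper_width"])
```

```text
0.775 [0.31355158 0.39345286 0.30068085] [-1.79978746e+02 -5.75268089e-03  2.78092887e+00] [ 1.27728059  0.97750767 -0.28105418] 0.0428005532190229
```

Emit:
send_rows(
  steps=[
    {"dp": [25,50,0],"roll": 0,"jaw": 40},
    {"dp": [50,100,0],"roll": 0,"jaw": 40},
    {"dp": [78,157,0],"roll": 0,"jaw": 40},
    {"dp": [78,157,0],"roll": 0,"jaw": 40},
  ],
)

```text
time_s: 1.27
tcp_pos: [0.3996, 0.2391, 0.3007]
eef_rot: [180.0, -0.0, 2.5]
contact_force: [0.2, 0.9, 0.4]
gripper_width: 0.0352
gripper_force: 0.0
```

Run:
```python
from h import *
c=snap("w1","wrist");s=r.get_state();print(s["time_s"],s["tcp_pos"],s["eef_rot"],s["contact_force"],s["gripper_width"])
a=c["image"].copy();cv2.imwrite("pics/w1_c.png",cv2.resize(a[:300,100:450],None,fx=2,fy=2))
```

```text
1.325 [0.39912494 0.24055075 0.30060916] [-1.79989259e+02 -1.30743299e-03  2.54732077e+00] [ 0.21136085 -0.6418321  -0.43618719] 0.034999677249588246
```

View pics/w1_c.png

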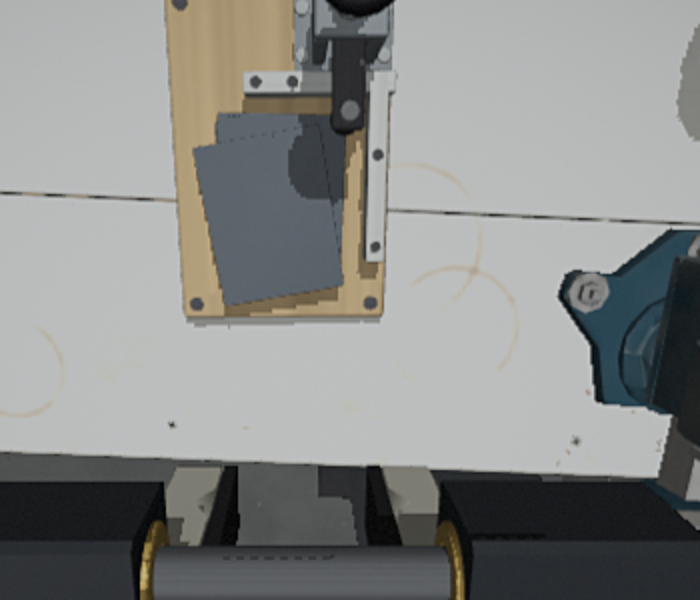

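The close view shows base front corners at crop pixels (184,315) and (382,315). The side fence's front end spans (362,260) to (383,262), and the back fence's left end spans (244,95) to (244,72). The top slate is turned about 7° counter-clockwise, with corners at (194,148), (318,124), (343,286) and (226,305).

Run:
```python
from h import *
c=load("w1");f=lambda p:np.array(p)/2+[100,0]
W=np.r_[ray(c,f([[184,316],[382,315]]),.012),ray(c,f([[362,260],[383,261],[244,95],[244,72]]),.034)]
t,y,e=fit2(np.array([[-90,84],[-90,-56],[-50,-40],[-50,-52],[50,36],[62,36]])/1e3,W);print(t,y,e.tolist())
th=np.radians(y);R=np.array([[np.cos(th),-np.sin(th)],[np.sin(th),np.cos(th)]])
S=ray(c,f([[194,148],[318,124],[343,286],[226,305]]),.030)[:,:2];print(((S-t)@R*1e3).round(1))
S=ray(c,f([[217,114],[330,113]]),.021)[:,:2];print("lower",((S-t)@R*1e3).round(1))
```

```text
[0.48823585 0.24357327] 2.528777569185958 [[-0.9, 1.6], [-1.4, -1.2], [-1.0, -2.1], [-0.4, -0.6], [2.1, 1.0], [1.6, 1.4]]
[[ 18.6  67. ]
 [ 32.3  -9.2]
 [-66.  -26.3]
 [-78.5  50.8]]
lower [[ 38.9  53.2]
 [ 39.5 -16.8]]
```

Emit:
send_rows(
  steps=[
    {"dp": [-9,-8,60],"roll": 0,"jaw": 40},
    {"dp": [-18,-15,120],"roll": 0,"jaw": 40},
    {"dp": [-18,-15,180],"roll": 0,"jaw": 40},
    {"dp": [-18,-15,235],"roll": 0,"jaw": 40},
    {"dp": [-18,-15,271],"roll": 0,"jaw": 40},
  ],
)

```text
time_s: 1.95
tcp_pos: [0.3786, 0.2566, 0.0272]
eef_rot: [179.9, 0.1, 2.8]
contact_force: [0.3, 0.3, 0.9]
gripper_width: 0.0353
gripper_force: 0.0
```

```bash
cat >> h.py <<'E'
def st():
    s=r.get_state();p=s["tcp_pos"];th=np.radians(2.5);R=np.array([[np.cos(th),-np.sin(th)],[np.sin(th),np.cos(th)]])
    print(round(s["time_s"],2),"tcp",p.round(4),"jig",((p[:2]-[.486,.241])@R*1e3).round(1),"yaw",s["eef_rot"].round(2),"F",s["contact_force"].round(1),s["gripper_width"].round(4))
E
python3 -c "
from h import *
st()"
```

```text
Traceback (most recent call last):
  File "h.py", line 24, in st
    print(round(s["time_s"],2),"tcp",p.round(4),"jig",((p[:2]-[.486,.241])@R*1e3).round(1),"yaw",s["eef_rot"].round(2),"F",s["contact_force"].round(1),s["gripper_width"].round(4))
                                                                                                                                                       ^^^^^^^^^^^^^^^^^^^^^^^^
AttributeError: 'float' object has no attribute 'round'
```

Emit:
send_rows(
  steps=[
    {"dp": [6,0,-2],"roll": 0,"jaw": 40},
    {"dp": [12,0,-2],"roll": 0,"jaw": 40},
    {"dp": [18,0,-2],"roll": 0,"jaw": 40},
    {"dp": [23,0,-2],"roll": 0,"jaw": 40},
    {"dp": [28,0,-2],"roll": 0,"jaw": 40},
  ],
)

```text
time_s: 2.58
tcp_pos: [0.4083, 0.2581, 0.0323]
eef_rot: [-179.9, -0.0, 2.7]
contact_force: [-1.2, 0.5, 1.2]
gripper_width: 0.0349
gripper_force: 0.7
```

Emit:
send_rows(
  steps=[
    {"dp": [4,0,0],"roll": 0,"jaw": 40},
    {"dp": [8,0,0],"roll": 0,"jaw": 40},
    {"dp": [11,0,0],"roll": 0,"jaw": 40},
    {"dp": [14,0,0],"roll": 0,"jaw": 40},
    {"dp": [14,0,0],"roll": 0,"jaw": 40},
  ],
)

```text
time_s: 3.2
tcp_pos: [0.4213, 0.2579, 0.0315]
eef_rot: [179.9, 0.1, 2.7]
contact_force: [-5.1, -0.4, 5.3]
gripper_width: 0.0353
gripper_force: 3.2
```

```bash
sed -i 's/s\["gripper_width"\].round(4)/round(s["gripper_width"],4)/' h.py
python3 - <<'E'
from h import *
st();c=snap("w2","wrist");cv2.imwrite("pics/w2_c.png",cv2.resize(c["image"],None,fx=1.5,fy=1.5))
E
```

```text
3.2 tcp [0.4213 0.2579 0.0315] jig [-63.9  19.7] yaw [1.7993e+02 7.0000e-02 2.7400e+00] F [-5.1 -0.4  5.3] 0.0353
```

View pics/w2_c.png

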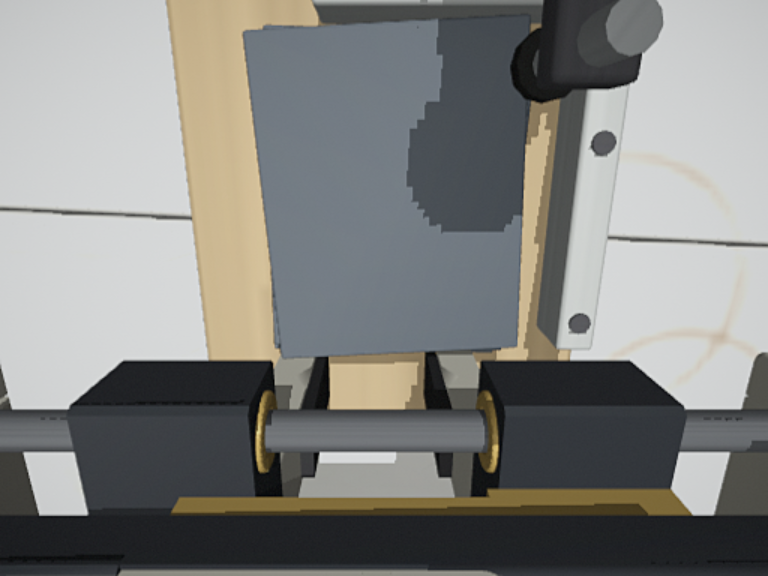

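The slates are roughly squared in x. The top slate's corners are at (245,30), (528,15), (517,348) and (283,357), and a lower slate peeks out at (500,348). The upward force suggests the tips may be riding on the bottom slate, so I'll back off, go lower and push again.

Emit:
send_rows(
  steps=[
    {"dp": [-7,0,0],"roll": 0,"jaw": 40},
    {"dp": [-16,0,0],"roll": 0,"jaw": 40},
    {"dp": [-18,0,3],"roll": 0,"jaw": 40},
    {"dp": [-18,0,3],"roll": 0,"jaw": 40},
    {"dp": [-14,0,3],"roll": 0,"jaw": 40},
  ],
)

```text
time_s: 3.88
tcp_pos: [0.4079, 0.258, 0.0286]
eef_rot: [180.0, -0.0, 2.8]
contact_force: [0.5, -0.1, 0.6]
gripper_width: 0.0349
gripper_force: 0.0
```

Emit:
send_rows(
  steps=[
    {"dp": [4,0,0],"roll": 0,"jaw": 40},
    {"dp": [8,0,0],"roll": 0,"jaw": 40},
    {"dp": [11,0,0],"roll": 0,"jaw": 40},
    {"dp": [14,0,0],"roll": 0,"jaw": 40},
    {"dp": [15,0,0],"roll": 0,"jaw": 40},
  ],
)

```text
time_s: 4.5
tcp_pos: [0.4222, 0.2578, 0.0283]
eef_rot: [179.9, 0.1, 2.7]
contact_force: [-4.7, -0.3, 2.1]
gripper_width: 0.035
gripper_force: 2.5
```

Emit:
send_rows(
  steps=[
    {"dp": [-12,0,0],"roll": 0,"jaw": 40},
    {"dp": [-14,0,-50],"roll": 0,"jaw": 40},
    {"dp": [-14,-30,-100],"roll": 0.18,"jaw": 40},
    {"dp": [10,-60,-110],"roll": 0.36,"jaw": 40},
    {"dp": [48,-65,-110],"roll": 0.54,"jaw": 40},
  ],
)

```text
time_s: 5.12
tcp_pos: [0.4681, 0.3288, 0.141]
eef_rot: [-179.7, -0.1, -28.3]
contact_force: [0.6, 0.2, -1.5]
gripper_width: 0.0354
gripper_force: 0.0
```

Emit:
send_rows(
  steps=[
    {"dp": [0,0,0],"roll": 0.18,"jaw": 40},
    {"dp": [0,0,0],"roll": 0.36,"jaw": 40},
    {"dp": [0,0,0],"roll": 0.54,"jaw": 40},
    {"dp": [0,0,0],"roll": 0.72,"jaw": 40},
    {"dp": [0,0,0],"roll": 0.9,"jaw": 40},
  ],
)

```text
time_s: 5.75
tcp_pos: [0.4672, 0.3261, 0.1387]
eef_rot: [-179.9, 0.0, -80.1]
contact_force: [-0.3, 0.3, -0.5]
gripper_width: 0.0349
gripper_force: 0.0
```

Emit:
send_rows(
  steps=[
    {"dp": [0,0,0],"roll": 0.13,"jaw": 40},
    {"dp": [0,0,0],"roll": 0.13,"jaw": 40},
  ],
)

```text
time_s: 6.0
tcp_pos: [0.4672, 0.326, 0.1387]
eef_rot: [-180.0, 0.0, -87.1]
contact_force: [-0.2, -1.0, 0.3]
gripper_width: 0.0351
gripper_force: 0.0
```

Run:
```python
from h import *
st();c=snap("w3","wrist");cv2.imwrite("pics/w3_c.png",cv2.resize(c["image"],None,fx=1.5,fy=1.5));print(r.get_state()["joints"].round(0))
```

```text
6.0 tcp [0.4672 0.326  0.1387] jig [-15.   85.8] yaw [-1.7996e+02  3.0000e-02 -8.7120e+01] F [-0.2 -1.   0.3] 0.0351
[ 55.  16. -21.   0. -54. -52.]
```

View pics/w3_c.png

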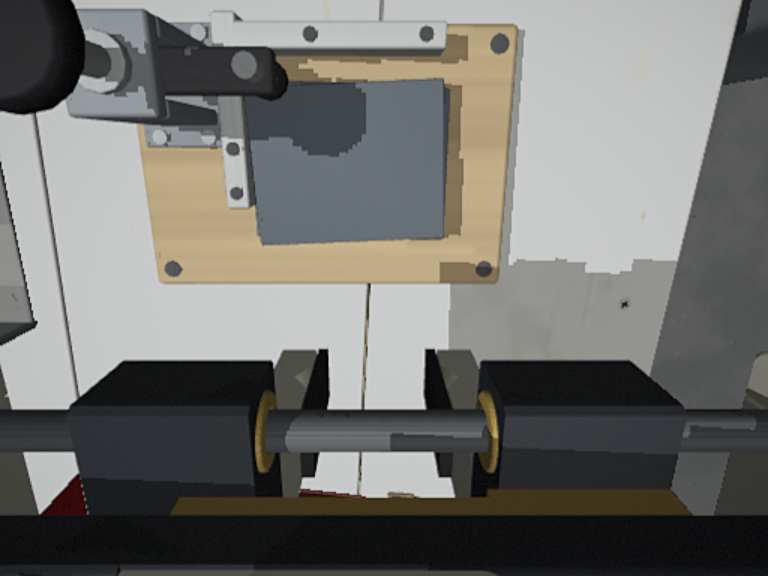

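The whole jig is now visible. Its base corners are at (516,26), (498,282) and (161,282), the side fence end is at (447,22) to (447,47), and the back fence end is at (228,207) to (249,207). The top slate's corners are at (443,80), (442,237) and (262,244).

Run:
```python
from h import *
c=load("w3");f=lambda p:np.array(p)/1.5
W=np.r_[ray(c,f([[516,26],[498,282],[161,282]]),.012),ray(c,f([[447,47],[447,22],[249,207],[228,207]]),.034)]
t,y,e=fit2(np.array([[-90,-56],[-90,84],[115,84],[-50,-40],[-50,-52],[50,36],[62,36]])/1e3,W);print(t,y,e.tolist())
th=np.radians(y);R=np.array([[np.cos(th),-np.sin(th)],[np.sin(th),np.cos(th)]])
S=ray(c,f([[443,80],[442,237],[262,244],[345,82]]),.030)[:,:2];print(((S-t)@R*1e3).round(1))
p=r.get_state()["tcp_pos"][:2];print("tcp",((p-t)@R*1e3).round(1))
```

```text
[0.48772352 0.24356303] 2.8471438830473685 [[-2.5, -2.8], [-1.4, 1.7], [3.4, 1.8], [-0.2, -0.3], [-0.6, -1.8], [0.2, 0.6], [1.2, 0.7]]
[[-49.  -25.9]
 [-51.8  51.8]
 [ 45.4  55.7]
 [ -1.  -25. ]]
tcp [-16.3  83.4]
```

Emit:
send_rows(
  steps=[
    {"dp": [0,-8,50],"roll": 0,"jaw": 40},
    {"dp": [0,-8,90],"roll": 0,"jaw": 40},
    {"dp": [0,-8,110],"roll": 0,"jaw": 40},
    {"dp": [7,-8,110],"roll": 0,"jaw": 40},
    {"dp": [14,-8,110],"roll": 0,"jaw": 40},
  ],
)

```text
time_s: 6.68
tcp_pos: [0.4761, 0.3121, 0.0285]
eef_rot: [-180.0, -0.0, -87.1]
contact_force: [0.2, -0.2, 0.5]
gripper_width: 0.0351
gripper_force: 0.0
```

Emit:
send_rows(
  steps=[
    {"dp": [4,0,0],"roll": 0,"jaw": 40},
    {"dp": [7,0,0],"roll": 0,"jaw": 40},
    {"dp": [10,0,0],"roll": 0,"jaw": 40},
    {"dp": [13,0,0],"roll": 0,"jaw": 40},
    {"dp": [16,0,0],"roll": 0,"jaw": 40},
  ],
)

```text
time_s: 7.3
tcp_pos: [0.4773, 0.2966, 0.0288]
eef_rot: [-180.0, 0.1, -87.2]
contact_force: [-0.0, 3.4, 0.6]
gripper_width: 0.0352
gripper_force: 1.7
```

Emit:
send_rows(
  steps=[
    {"dp": [2,0,0],"roll": 0,"jaw": 40},
    {"dp": [3,0,0],"roll": 0,"jaw": 40},
    {"dp": [4,0,0],"roll": 0,"jaw": 40},
    {"dp": [4,0,0],"roll": 0,"jaw": 40},
  ],
)

```text
time_s: 7.8
tcp_pos: [0.4777, 0.293, 0.0288]
eef_rot: [-179.9, 0.1, -87.2]
contact_force: [0.1, 4.3, 0.9]
gripper_width: 0.035
gripper_force: 2.6
```

Emit:
send_rows(
  steps=[
    {"dp": [1,0,0],"roll": 0,"jaw": 40},
    {"dp": [1.5,0,0],"roll": 0,"jaw": 40},
    {"dp": [2,0,0],"roll": 0,"jaw": 40},
    {"dp": [2,0,0],"roll": 0,"jaw": 40},
  ],
)

```text
time_s: 8.3
tcp_pos: [0.4778, 0.2928, 0.0289]
eef_rot: [-179.9, 0.2, -87.2]
contact_force: [-5.1, 12.2, -0.6]
gripper_width: 0.0348
gripper_force: 6.4
```

Emit:
send_rows(
  steps=[
    {"dp": [1,0,0],"roll": 0,"jaw": 40},
    {"dp": [1.5,0,0],"roll": 0,"jaw": 40},
    {"dp": [2,0,0],"roll": 0,"jaw": 40},
    {"dp": [2,0,0],"roll": 0,"jaw": 40},
  ],
)

```text
time_s: 8.8
tcp_pos: [0.4779, 0.2927, 0.0291]
eef_rot: [-179.8, 0.4, -87.2]
contact_force: [-7.6, 19.6, -1.2]
gripper_width: 0.0352
gripper_force: 10.1
```

Emit:
send_rows(
  steps=[
    {"dp": [-12,0,0],"roll": 0,"jaw": 40},
    {"dp": [-20,0,-50],"roll": 0,"jaw": 40},
    {"dp": [-20,25,-100],"roll": -0.18,"jaw": 40},
    {"dp": [0,60,-112],"roll": -0.36,"jaw": 40},
    {"dp": [46,78,-112],"roll": -0.54,"jaw": 40},
  ],
)

```text
time_s: 9.43
tcp_pos: [0.4008, 0.238, 0.1414]
eef_rot: [-180.0, -0.0, -55.8]
contact_force: [-0.0, -0.7, -0.1]
gripper_width: 0.0352
gripper_force: 0.0
```

Emit:
send_rows(
  steps=[
    {"dp": [0,0,0],"roll": -0.18,"jaw": 40},
    {"dp": [0,0,0],"roll": -0.36,"jaw": 40},
    {"dp": [0,0,0],"roll": -0.54,"jaw": 40},
    {"dp": [0,0,0],"roll": -0.72,"jaw": 40},
    {"dp": [0,0,0],"roll": -0.9,"jaw": 40},
  ],
)

```text
time_s: 10.05
tcp_pos: [0.4013, 0.2372, 0.1401]
eef_rot: [179.9, 0.1, -4.4]
contact_force: [-0.0, 0.5, -0.8]
gripper_width: 0.0351
gripper_force: 0.0
```

Emit:
send_rows(
  steps=[
    {"dp": [0,0,0],"roll": -0.13,"jaw": 40},
    {"dp": [0,0,0],"roll": -0.13,"jaw": 40},
  ],
)

```text
time_s: 10.3
tcp_pos: [0.4014, 0.2375, 0.1402]
eef_rot: [179.9, 0.1, 2.7]
contact_force: [-0.6, 0.4, -0.1]
gripper_width: 0.0349
gripper_force: 0.0
```

```bash
sed -i 's/radians(2.5)/radians(2.85)/;s/\[.486,.241\]/[.4875,.2435]/' h.py
python3 - <<'E'
from h import *
st();c=snap("w4","wrist");cv2.imwrite("pics/w4_c.png",cv2.resize(c["image"][:260,100:420],None,fx=2.3,fy=2.3))
E
```

```text
10.3 tcp [0.4014 0.2375 0.1402] jig [-86.3  -1.7] yaw [1.799e+02 7.000e-02 2.680e+00] F [-0.6  0.4 -0.1] 0.0349
```

View pics/w4_c.png

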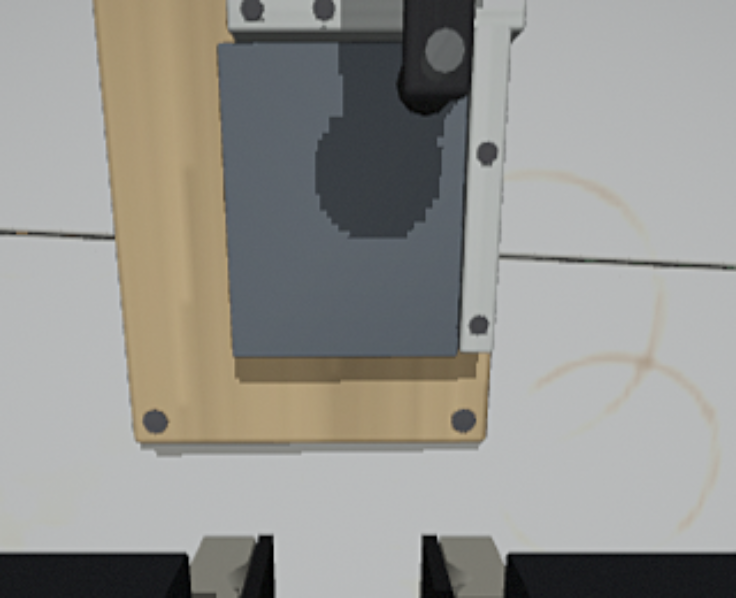

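The stack looks neat and flush, with its left edge running from (218,43) to (234,356), against the side fence, and only a small gap left at the back. One more push in x.

Emit:
send_rows(
  steps=[
    {"dp": [0,0,50],"roll": 0,"jaw": 40},
    {"dp": [0,0,95],"roll": 0,"jaw": 40},
    {"dp": [0,0,111],"roll": 0,"jaw": 40},
    {"dp": [8,0,111],"roll": 0,"jaw": 40},
    {"dp": [16,0,111],"roll": 0,"jaw": 40},
  ],
)

```text
time_s: 10.98
tcp_pos: [0.4184, 0.2394, 0.0298]
eef_rot: [180.0, -0.0, 2.7]
contact_force: [-0.6, -0.2, 0.4]
gripper_width: 0.0348
gripper_force: 0.0
```

Emit:
send_rows(
  steps=[
    {"dp": [3,0,0],"roll": 0,"jaw": 40},
    {"dp": [6,0,0],"roll": 0,"jaw": 40},
    {"dp": [8,0,0],"roll": 0,"jaw": 40},
    {"dp": [9,0,0],"roll": 0,"jaw": 40},
    {"dp": [10,0,0],"roll": 0,"jaw": 40},
  ],
)

```text
time_s: 11.6
tcp_pos: [0.4259, 0.2392, 0.0297]
eef_rot: [180.0, 0.1, 2.7]
contact_force: [-17.3, 4.7, 11.4]
gripper_width: 0.035
gripper_force: 8.9
```

Emit:
send_rows(
  steps=[
    {"dp": [1,0,0],"roll": 0,"jaw": 40},
    {"dp": [1.5,0,0],"roll": 0,"jaw": 40},
    {"dp": [2,0,0],"roll": 0,"jaw": 40},
  ],
)

```text
time_s: 11.98
tcp_pos: [0.4273, 0.2391, 0.0296]
eef_rot: [179.9, 0.2, 2.7]
contact_force: [-19.2, 4.8, 14.2]
gripper_width: 0.0351
gripper_force: 10.6
```

Emit:
send_rows(
  steps=[
    {"dp": [-3,0,0],"roll": 0,"jaw": 40},
    {"dp": [-10,0,0],"roll": 0,"jaw": 40},
    {"dp": [-10,0,0],"roll": 0,"jaw": 40},
  ],
)

```text
time_s: 12.35
tcp_pos: [0.4194, 0.2392, 0.0296]
eef_rot: [-180.0, -0.0, 2.8]
contact_force: [-0.6, -0.5, 0.2]
gripper_width: 0.0353
gripper_force: 0.0
```

Run:
```python
from h import *
st();c=snap("w5","wrist");cv2.imwrite("pics/w5_c.png",cv2.resize(c["image"][:260,100:420],None,fx=2.3,fy=2.3))
```

```text
12.35 tcp [0.4194 0.2392 0.0296] jig [-68.2  -0.9] yaw [-1.7999e+02 -1.0000e-02  2.7700e+00] F [-0.6 -0.5  0.2] 0.0353
```

View pics/w5_c.png

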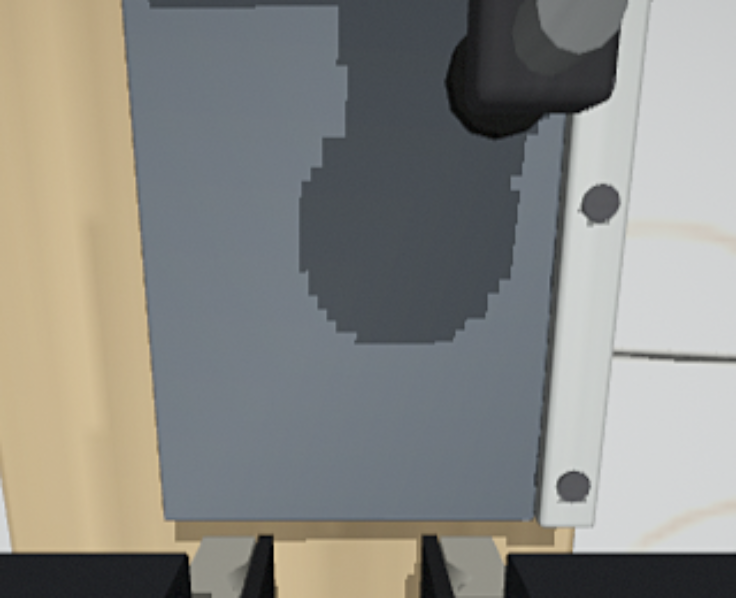

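The slate's front edge is at row 519, nearly level with the fence end at (541,525), and no lower slate shows past the front or left edges. I'll check it numerically.

Run:
```python
from h import *
c=load("w5");f=lambda p:np.array(p)/2.3+[100,0]
th=np.radians(2.85);R=np.array([[np.cos(th),-np.sin(th)],[np.sin(th),np.cos(th)]])
F=ray(c,f([[541,525]]),.034)[0,:2];t=F-R@[-.05,-.04];print(t)
print(((ray(c,f([[165,520],[535,520],[127,20]]),.030)[:,:2]-t)@R*1e3).round(1))
# edge rows below the top face: colour profile down one column
a=c["image"].astype(int)
for u in (188,240,290,325): print(u,[tuple(a[v,u]) for v in range(221,236)])
for v in (120,200): print(v,[tuple(a[v,u]) for u in range(154,176)])
```

```text
[0.48973023 0.24383749]
[[-50.5  38.7]
 [-50.6 -39.8]
 [ 43.5  38.3]]
188 [(np.int64(132), np.int64(125), np.int64(118)), (np.int64(133), np.int64(125), np.int64(117)), (np.int64(132), np.int64(124), np.int64(116)), (np.int64(133), np.int64(125), np.int64(117)), (np.int64(125), np.int64(113), np.int64(103)), (np.int64(100), np.int64(107), np.int64(112)), (np.int64(93), np.int64(127), np.int64(146)), (np.int64(93), np.int64(124), np.int64(141)), (np.int64(95), np.int64(126), np.int64(141)), (np.int64(94), np.int64(125), np.int64(140)), (np.int64(94), np.int64(125), np.int64(142)), (np.int64(93), np.int64(123), np.int64(138)), (np.int64(113), np.int64(129), np.int64(137)), (np.int64(136), np.int64(143), np.int64(144)), (np.int64(137), np.int64(145), np.int64(145))]
240 [(np.int64(127), np.int64(119), np.int64(110)), (np.int64(127), np.int64(119), np.int64(111)), (np.int64(129), np.int64(120), np.int64(111)), (np.int64(130), np.int64(121), np.int64(112)), (np.int64(120), np.int64(108), np.int64(98)), (np.int64(91), np.int64(98), np.int64(105)), (np.int64(91), np.int64(124), np.int64(143
[... 3143 characters left out ...]
int64(141), np.int64(178), np.int64(198)), (np.int64(141), np.int64(179), np.int64(198)), (np.int64(140), np.int64(179), np.int64(198)), (np.int64(143), np.int64(180), np.int64(200)), (np.int64(142), np.int64(179), np.int64(199)), (np.int64(141), np.int64(180), np.int64(199)), (np.int64(143), np.int64(181), np.int64(201)), (np.int64(145), np.int64(187), np.int64(210)), (np.int64(116), np.int64(120), np.int64(125)), (np.int64(131), np.int64(119), np.int64(109)), (np.int64(132), np.int64(125), np.int64(116)), (np.int64(132), np.int64(126), np.int64(117)), (np.int64(132), np.int64(125), np.int64(116)), (np.int64(132), np.int64(125), np.int64(117)), (np.int64(134), np.int64(126), np.int64(117))]
```

Top slate is flush within 1 mm, but this view could hide a lower slate sticking out up to 5 mm. The last push met 19 N at 1–3 mm short of flush, so I'll tap both ends with closed, lower fingers.

Emit:
send_rows(
  steps=[
    {"dp": [-3,-15,0],"roll": 0,"jaw": 0},
    {"dp": [-3,-24,1],"roll": 0,"jaw": 0},
    {"dp": [-3,-24,1.5],"roll": 0,"jaw": 0},
    {"dp": [3,-24,1.5],"roll": 0,"jaw": 0},
    {"dp": [5,-24,1.5],"roll": 0,"jaw": 0},
  ],
)

```text
time_s: 13.02
tcp_pos: [0.424, 0.2634, 0.028]
eef_rot: [180.0, 0.0, 2.7]
contact_force: [0.3, -0.9, -0.2]
gripper_width: 0.0006
gripper_force: 0.0
```

Emit:
send_rows(
  steps=[
    {"dp": [2,0,0],"roll": 0,"jaw": 0},
    {"dp": [4,0,0],"roll": 0,"jaw": 0},
    {"dp": [5,0,0],"roll": 0,"jaw": 0},
  ],
)

```text
time_s: 13.4
tcp_pos: [0.4261, 0.2631, 0.0279]
eef_rot: [179.9, 0.2, 2.7]
contact_force: [-23.5, 7.7, 13.5]
gripper_width: 0.0003
gripper_force: 12.1
```

Emit:
send_rows(
  steps=[
    {"dp": [-6,0,0],"roll": 0,"jaw": 0},
    {"dp": [-10,20,0],"roll": 0,"jaw": 0},
    {"dp": [-10,44,0],"roll": 0,"jaw": 0},
    {"dp": [-6,44,0],"roll": 0,"jaw": 0},
    {"dp": [-4,44,0],"roll": 0,"jaw": 0},
  ],
)

```text
time_s: 14.02
tcp_pos: [0.4274, 0.2191, 0.0283]
eef_rot: [-180.0, -0.0, 2.7]
contact_force: [0.4, 0.3, -0.0]
gripper_width: 0.0007
gripper_force: 0.0
```

Emit:
send_rows(
  steps=[
    {"dp": [2,0,0],"roll": 0,"jaw": 0},
    {"dp": [3.5,0,0],"roll": 0,"jaw": 0},
    {"dp": [4.5,0,0],"roll": 0,"jaw": 0},
  ],
)

```text
time_s: 14.4
tcp_pos: [0.4283, 0.2191, 0.028]
eef_rot: [179.9, 0.3, 2.7]
contact_force: [-27.2, 6.5, 20.5]
gripper_width: 0.0006
gripper_force: 14.0
```

Both ends and the centre all stop firmly at the same line (jig x of −60.4), so the stack is square and flush at the back. I'll rise and check the left edge from its open side.

Emit:
send_rows(
  steps=[
    {"dp": [-8,0,0],"roll": 0,"jaw": 0},
    {"dp": [-20,0,-10],"roll": 0,"jaw": 0},
    {"dp": [-28,-40,-50],"roll": 0,"jaw": 0},
    {"dp": [-28,-80,-90],"roll": 0,"jaw": 0},
    {"dp": [-28,-120,-130],"roll": 0,"jaw": 0},
  ],
)

```text
time_s: 15.02
tcp_pos: [0.3968, 0.3395, 0.1604]
eef_rot: [-179.9, -0.0, 2.8]
contact_force: [1.6, -0.3, -1.2]
gripper_width: 0.0001
gripper_force: 0.0
```

Emit:
send_rows(
  steps=[
    {"dp": [0,0,0],"roll": 0,"jaw": 0},
    {"dp": [0,0,0],"roll": 0,"jaw": 0},
  ],
)

```text
time_s: 15.28
tcp_pos: [0.3967, 0.338, 0.158]
eef_rot: [-180.0, 0.0, 2.8]
contact_force: [0.3, -0.7, 0.4]
gripper_width: 0.0006
gripper_force: 0.0
```

Run:
```python
from h import *
st();c=snap("w6","wrist");uv=proj(c,[.4875,.2435,.03])[0];print(uv)
x0,y0=np.clip((uv-[100,90]).astype(int),0,None);cv2.imwrite("pics/w6_c.png",cv2.resize(c["image"][y0:y0+190,x0:x0+240],None,fx=3.1,fy=3.1));print(x0,y0)
```

```text
15.28 tcp [0.3967 0.338  0.158 ] jig [-86.   98.9] yaw [-1.80e+02  2.00e-02  2.78e+00] F [ 0.3 -0.7  0.4] 0.0006
[373.48289496  89.48395558]
273 0
```

View pics/w6_c.png

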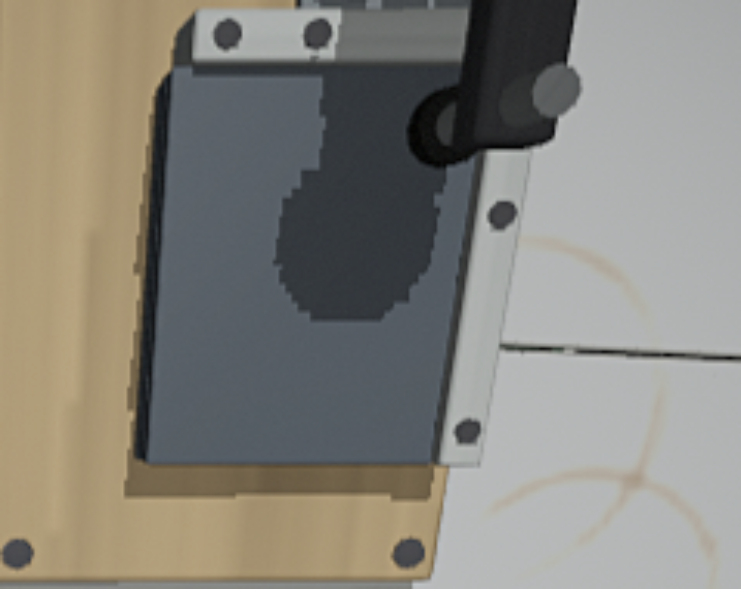

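The left faces of all three slates form one clean face from (140,460) to (160,80), with no steps. The stack is squared, so next is the knob.

Emit:
send_rows(
  steps=[
    {"dp": [0,0,-35],"roll": 0,"jaw": 0},
    {"dp": [45,33,-35],"roll": 0,"jaw": 0},
    {"dp": [90,66,-35],"roll": 0,"jaw": 0},
    {"dp": [135,99,-35],"roll": 0,"jaw": 0},
    {"dp": [171,125,-35],"roll": 0,"jaw": 0},
  ],
)

```text
time_s: 15.95
tcp_pos: [0.5751, 0.2191, 0.1918]
eef_rot: [179.9, 0.1, 2.7]
contact_force: [-0.2, 0.1, -0.3]
gripper_width: 0.0002
gripper_force: 0.0
```

Emit:
send_rows(
  steps=[
    {"dp": [0,0,0],"roll": 0,"jaw": 0},
    {"dp": [0,0,10],"roll": 0,"jaw": 0},
    {"dp": [0,0,20],"roll": 0,"jaw": 0},
    {"dp": [0,0,20],"roll": 0,"jaw": 0},
  ],
)

```text
time_s: 16.45
tcp_pos: [0.5729, 0.2219, 0.1717]
eef_rot: [179.9, 0.1, 2.8]
contact_force: [-0.3, -0.1, -0.2]
gripper_width: 0.0002
gripper_force: 0.0
```

Run:
```python
from h import *
st()
c=snap("sc2","scene");cv2.imwrite("pics/sc2_c.png",cv2.resize(c["image"][135:225,190:290],None,fx=6,fy=6))
s=snap("sd2","side")
# knob centre from the start views (dark blob), triangulated
for n,(x0,y0,x1,y1) in {"scene0":(246,152,266,165),"side0":(222,186,246,206)}.items():
    d=load(n);g=d["image"][y0:y1,x0:x1].max(2);m=(g<60).astype(np.uint8)
    k,l,stt,cen=cv2.connectedComponentsWithStats(m);i=1+stt[1:,4].argmax();print(n,stt[i],cen[i]+[x0,y0],ray(d,cen[i]+[x0,y0],.138))
```

```text
16.45 tcp [0.5729 0.2219 0.1717] jig [ 84.2 -25.8] yaw [1.7994e+02 1.2000e-01 2.8200e+00] F [-0.3 -0.1 -0.2] 0.0002
scene0 [ 6  4  9  8 60] [256.  159.3] [[0.57235704 0.22123258 0.138     ]]
side0 [ 5  4 13 11 95] [232.81052632 194.41052632] [[0.57243355 0.22082202 0.138     ]]
```

The knob centre is at (0.572, 0.221) from both views and the fingers are right above it. I'll press down slowly.

Emit:
send_rows(
  steps=[
    {"dp": [0,0,6],"roll": 0,"jaw": 0},
    {"dp": [0,0,11],"roll": 0,"jaw": 0},
    {"dp": [0,0,14],"roll": 0,"jaw": 0},
    {"dp": [0,0,17],"roll": 0,"jaw": 0},
    {"dp": [0,0,20],"roll": 0,"jaw": 0},
  ],
)

```text
time_s: 17.18
tcp_pos: [0.5742, 0.2217, 0.1534]
eef_rot: [180.0, -0.0, 2.8]
contact_force: [-3.4, -0.9, 5.0]
gripper_width: 0.0007
gripper_force: 2.8
```

Emit:
send_rows(
  steps=[
    {"dp": [0,0,3],"roll": 0,"jaw": 0},
    {"dp": [0,0,6],"roll": 0,"jaw": 0},
    {"dp": [0,0,9],"roll": 0,"jaw": 0},
    {"dp": [0,0,10],"roll": 0,"jaw": 0},
    {"dp": [0,0,10],"roll": 0,"jaw": 0},
  ],
)

```text
time_s: 17.8
tcp_pos: [0.5742, 0.2217, 0.1444]
eef_rot: [-180.0, -0.0, 2.8]
contact_force: [-6.1, -0.8, 13.0]
gripper_width: 0.0004
gripper_force: 6.2
```

Emit:
send_rows(
  steps=[
    {"dp": [0,0,1.5],"roll": 0,"jaw": 0},
    {"dp": [0,0,2],"roll": 0,"jaw": 0},
    {"dp": [0,0,2],"roll": 0,"jaw": 0},
    {"dp": [0,0,2],"roll": 0,"jaw": 0},
  ],
)

```text
time_s: 18.3
tcp_pos: [0.5742, 0.2217, 0.1427]
eef_rot: [-180.0, -0.0, 2.8]
contact_force: [-7.0, -1.3, 14.4]
gripper_width: 0.0006
gripper_force: 7.0
```

Run:
```python
from h import *
st()
```

```text
18.3 tcp [0.5742 0.2217 0.1427] jig [ 85.6 -26.1] yaw [-1.7999e+02 -5.0000e-02  2.7900e+00] F [-7.  -1.3 14.4] 0.0006
```

Depth is about 15.5 mm at 14.4 N, matching the stated 14 N at 16 mm. I'm handing it in while holding.

```bash
python3 -c "
from plant import r
print(r.close_job())"
```

```text
the job is handed in; nothing more can be done
None
```

I squared the three slates flush against both fences and handed the job in while holding the clamp knob about 15.5 mm down at 14.4 N; no pass or fail result came back.

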